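# Jog the seal tin under the coder

## Task

Use the latched jog stick on the sloping console to run the shuttle along its track until the steel tin standing on it is centred under the pointed nozzle of the coder (the post with the box-shaped head, not the one with the round lamp): lift the stick's knob until it is free of its latch (do not force it out sideways), lean it to the side the tin must go, hold it there while the shuttle runs, and bring it back to centre to stop. Finish with the knob let go, the stick upright in its notch with the knob dropped back down, and the shuttle standing still. Move the shuttle with the stick only: do not touch the tin or the shuttle, and do not push the mug, the tape roll or the clip near the console about.

Things in the scene. Friction and masses are not known exactly. Their poses are not given: they have to be found in the camera images.
- console: Fixed grey wedge with the jog stick on it, 130 mm (x) by 170 mm (y), 36 mm high in front and 98 mm at the back: its face slopes 25 degrees (0.44 rad) towards the robot. Origin at the centre of its underside, x towards its back, y to its left.
- pivot (a point): Pivot of the jog stick, 4 mm above the sloping face; it stays put when the stick leans. z: direction of the centred stick, square to the face; y: to the console's left, the way the stick leans; x: up the slope, the axis of the lean.
- knob_grip (a point): Centre of the knob on the stick: a black rounded block, 30 mm (x) by 30 mm (y) by 34 mm along the stick, 92 mm from the pivot when latched; a bare shaft 12 mm thick below it. It can be grasped by two opposite sides, coming down along the stick. Pulled away from the console along the stick it gives against a spring (3 to 5 N), roughly a centimetre and a half, up to a firm stop.
- notch (a point): The latch notch, 11 mm wide, in the top of the steel quadrant plate that stands 16 to 24 mm behind the stick (radius about 54 mm about the pivot). At rest a tongue under the knob sits in it and the stick must not be forced. It clears only in the last part of the knob's pull, so keep the knob pulled while leaning out; let go at the centre, the knob drops and latches again.
- stick (a joint): Lean of the stick, rad: 0 centred, positive to the console's left, ends at +-0.42; a spring centres it (3 N m per rad). Leaning left runs the shuttle left (+y), right to the right, only while it leans, faster the further it leans; near the centre (up to about 0.1 rad) it stands. The speed is not known beforehand (20 to 80 mm/s at full lean) and it stops at once when centred.
- shuttle: Shuttle, a grey plate 72 x 80 mm, its top 52 mm above the table, on a rail 370 mm long behind the console. The stick tips this rail by a few degrees like a see-saw, and the damped shuttle runs down it. Origin 24 mm under the plate's top, at the shuttle's centre; y is the direction of travel (to the left). Travel is 135 mm either way from the start.
- tin: Round steel tin, 64 mm across, 54 mm high, standing loose on the shuttle's middle. Origin at the centre of its underside.
- nozzle (a point): Tip of the coder's conical nozzle, pointing down, 132 mm above the table, over the track's centre line. The coder is a fixed post behind the track with a box-shaped head 40 x 28 x 40 mm; the other post, which carries a flat round lamp, is of no concern. It is left or right of the tin at the start.
- mug: White mug, 79 mm across, 89 mm high, a bystander. Origin at the centre of its underside.
- blue_tape: Small tape roll lying flat, 69 mm across, 19 mm high, a bystander near the console. Origin at the centre of its underside.
- clip: Bulldog clip, 66 x 40 x 20 mm, a bystander near the console. Origin at the centre of its underside.
Things that resemble listed ones, but are neither listed nor needed, are in the scene too. Of the things shaped like the tin, the steel one is meant. Leave any purple look-alike of the console alone.

How it is judged (in metres and radians):
On the way:
1. the stick, unlatched, is held leaning to one side for a moment ((value of joint stick above 0.12 rad or value of joint stick below -0.12 rad)), for 0.5 s.
At the end, for the whole second after the job is handed in: The tin stands upright on the middle of the shuttle (within 12 mm), its axis within 6 mm of straight under the coder's nozzle; the shuttle is at rest; the stick is centred (within 0.06 rad) and its knob is down in the latch (within 2.5 mm) (horizontal distance between tin and nozzle below 0.006 m and horizontal distance between tin and shuttle below 0.012 m and angle between tin's own z axis and vertical below 0.1 rad and height (world z) of tin above 0.045 m and linear speed of shuttle below 0.004 m/s and value of joint stick between -0.06 and 0.06 rad and distance between knob_grip and pivot below 0.0945 m); the robot touches nothing.
It fails at once if the stick is forced sideways out of its latch without the knob lifted ((value of joint stick above 0.13 rad or value of joint stick below -0.13 rad) and distance between knob_grip and pivot below 0.1015 m).
It fails at once if the robot touches the tin or the shuttle (contact force between any of the fingers, the arm and tin above 0.5 N or contact force between any of the fingers, the arm and shuttle above 0.5 N).
It fails at once if the mug, the small tape roll or the clip by the console are pushed by more than 20 mm (distance of any of mug, blue_tape, clip from where it was at the start of the episode above 0.02 m).
It also fails if it takes over 42 s, if anything falls off the work surface, if the arm or the gripper's body presses on something with over 40 N, if the wrist force passes 120 N, or if a joint passes its speed limit or range.

## Robot

A 6-joint arm with a two-finger parallel gripper is mounted at the origin on a cart in front of the work surface, level with it; the furniture and walls round the work are solid. World frame = base frame: x ahead of the robot, y to its left, z up, the work surface at z = 0. Lengths are in mm, angles in rad, forces in N, time in s.
With the tool pointing down it reaches from about 325 to 875 mm from the base axis. Payload 4.4 kg.
Tool frame: the origin (TCP) lies midway between the tips of the shut fingers; the grasp point (between the pads) lies 19 mm behind it (bot.tcp_to_grasp is the distance from the TCP to the grasp point, in mm); z points along the fingers, y is the line along which they close (so a half turn about z gives the same grasp; the last joint's range is limited). The gripper opens to 85 mm and grips with 20 to 120 N. Pads are 22 mm wide; open, the fingers measure 114 mm over their backs; the gripper's body (76 mm by 85 mm) begins 54 mm behind the grasp point. The pads swing forward as they close: fully open they stand 13 mm farther back than shut.
Start: joints at [1.002, 0.207, 1.542, -0, 1.393, -0.15], TCP at [233.842, 525.305, 231.282] pointing down, gripper open.
Joint ranges: [-2.73, 2.73], [-0.86, 2.22], [0.23, 2.46], [-1.11, 4.25], [0.08, 2.63], [-2.82, 2.82]. Speed limits (rad/s): [2.79, 2.79, 3.14, 3.14, 3.14, 3.14].

## Interface

Orientations are given as a unit quaternion [w, x, y, z].
In Python, from station import bot, eyes, job gives the robot as it stands.
- The arm moves only by the tool move_arm, never from a script. Its argument "steps" is a list that holds one entry, the list of rows, each a list of 7 numbers: the turn, a rotation vector about the tool's x, y, z in rad, then the shift along the tool's x, y, z in m, then the closure in counts, from 0 (fully open) to 255 (shut). In form: [[[rx, ry, rz, tx, ty, tz, grip], ...]]. A call has 1 to 20 rows; each row is the pose to reach, as a shift and turn from the pose commanded when the call began, along the tool's axes at that moment; what a row does not reach only later rows make up. A row lasts 1/8 s, in which the tool goes at most 62.5 mm and 10.7 degrees, less where a joint would pass 70% of its speed; a pose out of reach is approached as far as the arm can. A call with a gripper value outside its range is refused whole. The fingers move at their own pace and stop on an object; "grip_force" is the grip in N (left out, the last holds). Time passes only in rows, so rows that repeat a pose let the fingers close. It gives the time, the measured TCP pose, the force, the opening and the grip force at its end, in the units of the state.
- bot.read_state(): the state, without advancing time (a new reading comes with each control period).
- eyes.read_camera(name): name is "scene" or "top" or "wrist"; returns a dict with "frame" (400x640x3 uint8, red, green, blue), "fx", "fy", "cx", "cy" (pixels), "eye" and "attitude" of the camera in the world. Camera axes: x right, y down, z forward; pixel columns grow to the right and rows downward; lengths in mm; the calibration is good to about 2 mm. A picture is of the moment at which its call begins. There is no depth.
- job.finish_job(): hands the job in; it is judged then, once.
The state is a dict: "clock": time; "joint_positions": joint angles; "dq": joint speeds; "joint_torque": joint torques, N m; "tool_pos": TCP position; "tcp_rot": TCP orientation; "wrist_force": force on the tool from outside, world axes, zero at the start; "wrist_torque": the same for the moment, N m; "width": finger opening in mm; "finger_force": force on a finger pad.
Only numpy, scipy, OpenCV 4.12 (cv2) and the standard library are available. Lean on these libraries where they do the work, as an engineer would, in place of code of your own. Each camera call takes 0.05 s, during which the arm holds its last target. There are 200 camera calls.

## Working session

There is one attempt and no reset: what is moved stays moved. The work goes in short steps, Python scripts to look and compute and a tool call to move; the robot and the scene stay as the last step left them, time stands still between calls to the robot, and variables do not carry over. Pictures are saved under pics/ and viewed, at most 10 in all, crops included, and the job is handed in when it is done.

Besides the shell and the picture viewer there is one more tool, called after "Emit:" as name([rows], argument=value, ...), one row to a line, values as JSON. move_arm: Moves the arm, as the interface text tells. Its arguments: {"type":"object","properties":{"steps":{"type":"array","items":{"type":"array","items":{"type":"array","items":{"type":"number"}}}},"grip_force":{"type":"number"}},"required":["steps"]}

```bash
mkdir -p pics
cat > h.py <<'E'
import numpy as np, cv2
from station import bot, eyes, job
from scipy.spatial.transform import Rotation as R
def rot(q): q=np.array(q,float); return R.from_quat([q[1],q[2],q[3],q[0]]).as_matrix() if q.size==4 else q
def cam(n,f=None):
    c=eyes.read_camera(n)
    if f: cv2.imwrite('pics/'+f,c['frame'][:,:,::-1])
    return c
def ray(c,u,v):
    d=rot(c['attitude'])@np.array([(u-c['cx'])/c['fx'],(v-c['cy'])/c['fy'],1]); return np.array(c['eye'],float),d/np.linalg.norm(d)
def onz(c,u,v,z): e,d=ray(c,u,v); return e+d*(z-e[2])/d[2]
def proj(c,p):
    q=rot(c['attitude']).T@(np.array(p,float)-np.array(c['eye'])); return [c['fx']*q[0]/q[2]+c['cx'],c['fy']*q[1]/q[2]+c['cy']]
def tri(c1,p1,c2,p2):
    e1,d1=ray(c1,*p1);e2,d2=ray(c2,*p2)
    s=np.linalg.lstsq(np.stack([d1,-d2],1),e2-e1,rcond=None)[0]
    a=e1+s[0]*d1;b=e2+s[1]*d2
    return (a+b)/2,np.linalg.norm(a-b)
E
python3 - <<'E'
from h import *
for n in('scene','top'):
    c=cam(n,n+'1.png');print(n,c['eye'],c['attitude'],c['fx'],c['cx'],c['cy'])
print(bot.read_state())
E
```

```text
scene [ 118.988038   -753.75546413  696.87302022] [-0.50095267  0.83660859 -0.18617401  0.1202985 ] 425.58846168356 317.7826016234024 196.19868817271777
top [ 216.35122386  216.132209   1809.91183442] [-0.0788792   0.70559836 -0.70025472  0.0745141 ] 471.4429661111094 316.0574344714989 197.18346060675282
{'clock': 0.1, 'joint_positions': array([ 1.00147483e+00,  2.07373583e-01,  1.54285681e+00, -1.63392333e-05,
        1.39353799e+00, -1.50486260e-01]), 'dq': array([ 0.0001841 , -0.00244665, -0.003199  , -0.00098155,  0.0010842 ,
        0.00061559]), 'joint_torque': array([-7.12667279e-04, -3.84087503e+01, -2.92548180e+01, -2.26039724e-04,
        4.80785136e-03,  4.70316820e-06]), 'tool_pos': array([233.46724138, 524.68424531, 230.19819545]), 'tcp_rot': array([-3.75602818e-04,  2.07888737e-01,  9.78151874e-01, -1.02099459e-03]), 'wrist_force': array([ 0.18365677, -0.34015186, -0.28505555]), 'wrist_torque': array([-0.02222039, -0.01147378,  0.00138272]), 'finger_force': 0.0, 'width': 85.51408575095195}
```

View pics/scene1.png

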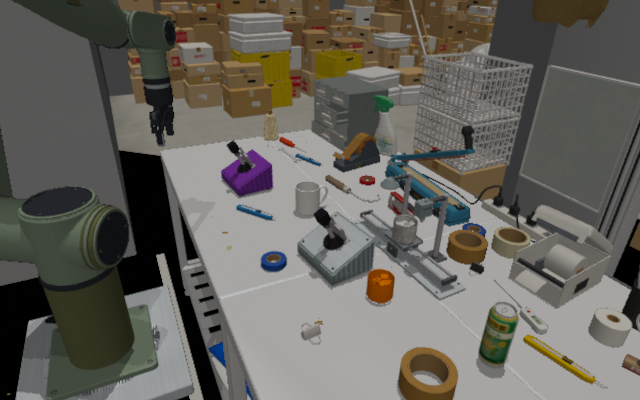

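View pics/top1.png

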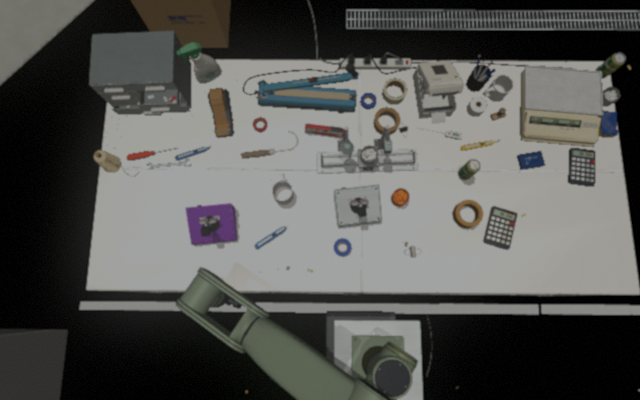

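The scene view shows the grey console at about (335,248), its knob at (322,215), the tin at (405,230) and the posts at (390,183) and (435,230). In the top view the console is at (358,206) and the tin at (368,155). I'll zoom in on both.

Run:
```python
import cv2
a=cv2.imread('pics/top1.png')[130:240,310:430]; b=cv2.imread('pics/scene1.png')[165:300,290:470]
cv2.imwrite('pics/topz.png',cv2.resize(a,None,fx=5,fy=5,interpolation=2)); cv2.imwrite('pics/scz.png',cv2.resize(b,None,fx=4.4,fy=4.4,interpolation=2))
```

```text
(no output)
```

View pics/topz.png

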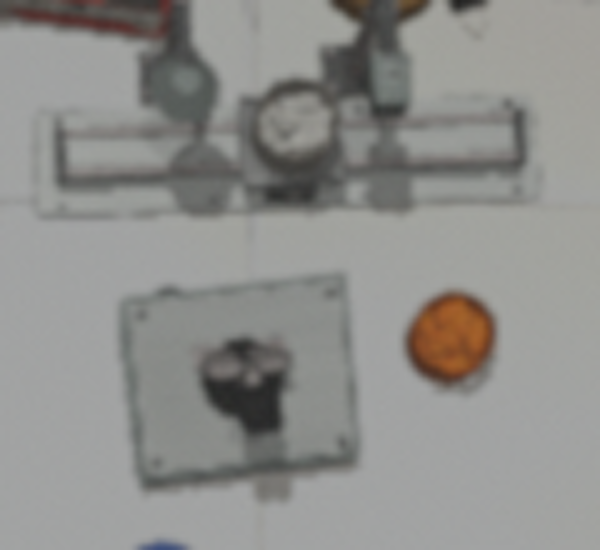

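View pics/scz.png

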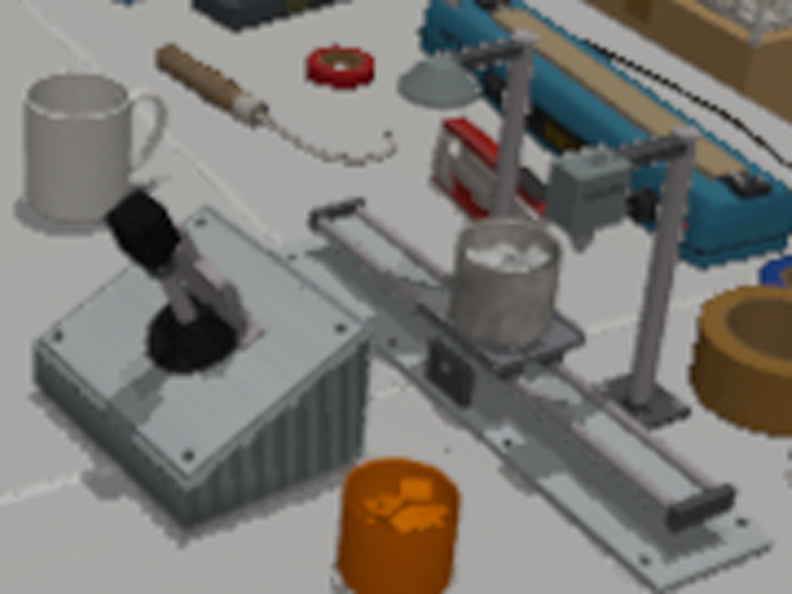

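The coder (box head) is to the right of the tin, with its nozzle tip at scene pixel (422,221). The knob is at scene pixel (322.5,217) and top pixel about (362,210). The console is slightly yawed, so next I'll measure its corners.

Run:
```python
from h import *
s=cam('scene');t=cam('top')
T=lambda x,y:(310+(x-2)/5,130+(y-2)/5); S=lambda x,y:(290+(x-2)/4.4,165+(y-2)/4.4)
bl=onz(t,*T(122,298),98);br=onz(t,*T(345,275),98);fl=onz(t,*T(143,488),36);fr=onz(t,*T(357,464),36)
print(bl,br,fl,fr)
cen=(bl+br+fl+fr)/4
y=(bl-br)/np.linalg.norm(bl-br)+(fl-fr)/np.linalg.norm(fl-fr);x=(bl+br-fl-fr)
print('cen',cen,'yaw',np.arctan2(-y[0],y[1]),np.arctan2(x[1],x[0]), np.linalg.norm(x[:2])/2,np.linalg.norm((bl-br)))
# console corners from scene
for n,p,z in(('fl',(38,348),36),('fr',(185,487),36),('br',(368,327),98),('bl',(207,210),98)): print(n,onz(s,*S(*p),z))
print('knob',tri(s,S(143,230),t,T(262,402)))
print('nozzle',onz(s,*S(583,246),132),'head top',onz(t,*T(390,68),190))
# tin
print('tin top scene',onz(s,*S(510,243),106),'top',onz(t,*T(296,124),106))
print('rail ends top',onz(t,*T(60,150),45),onz(t,*T(521,137),45))
```

```text
[625.36494512 161.61721154  98.        ] [644.19360023  -5.067511    98.        ] [491.88558183 143.69383309  36.        ] [511.53251071 -19.18105826  36.        ]
cen [568.24415947  70.26561884  67.        ] yaw 0.11626438667553098 0.1197995815246526 134.03087819144815 167.7447912172085
fl [496.95747874 136.53463103  36.        ]
fr [517.62784178 -22.74962512  36.        ]
br [642.7523752   -5.70106318  98.        ]
bl [620.72927482 150.94025633  98.        ]
knob (array([534.24236689,  64.04054282, 152.10370222]), np.float64(4.961340418107581))
nozzle [773.63224028 -27.61940845 132.        ] head top [775.29227467 -28.76060418 190.        ]
tin top scene [764.90115558  27.15204084 106.        ] top [759.39791266  30.53502699 106.        ]
rail ends top [756.43487506 208.30561974  45.        ] [ 769.37214312 -151.46501594   45.        ]
```

```bash
cat >> h.py <<'E'
yaw=0.118;sl=np.radians(25)
n=np.array([-np.sin(sl)*np.cos(yaw),-np.sin(sl)*np.sin(yaw),np.cos(sl)])
cy=np.array([-np.sin(yaw),np.cos(yaw),0]); cx=np.cross(cy,n)
Rt=np.stack([np.cross(cy,-n),cy,-n],1)
def delta(p,Rw=Rt):
    s=bot.read_state();R0=rot(s['tcp_rot'])
    print('turn',np.round(R.from_matrix(R0.T@Rw).as_rotvec(),3),'shift m',np.round(R0.T@(np.array(p)-s['tool_pos'])/1000,4))
E
python3 - <<'E'
from h import *
k=np.array([532,64,153.]); delta(k+n*110)
E
```

```text
turn [-0.118 -0.426 -0.528] shift m [-0.4201 -0.3235 -0.0218]
```

Emit:
move_arm([
  [[-0.06,-0.2,-0.26,-0.21,-0.16,-0.03,0],[-0.06,-0.2,-0.26,-0.21,-0.16,-0.03,0],[-0.06,-0.2,-0.26,-0.21,-0.16,-0.03,0],[-0.06,-0.2,-0.26,-0.21,-0.16,-0.03,0],[-0.118,-0.426,-0.528,-0.42,-0.323,-0.022,0],[-0.118,-0.426,-0.528,-0.42,-0.323,-0.022,0],[-0.118,-0.426,-0.528,-0.42,-0.323,-0.022,0],[-0.118,-0.426,-0.528,-0.42,-0.323,-0.022,0],[-0.118,-0.426,-0.528,-0.42,-0.323,-0.022,0],[-0.118,-0.426,-0.528,-0.42,-0.323,-0.022,0],[-0.118,-0.426,-0.528,-0.42,-0.323,-0.022,0]],
])

```text
clock: 1.58
tool_pos: [485.6, 59.7, 252.8]
tcp_rot: [0.216, -0.057, 0.975, 0.013]
wrist_force: [-0.1, 0.1, 0.3]
width: 85.3
finger_force: 0.0
```

Run:
```python
from h import *
k=np.array([532,64,153.]); delta(k+n*110)
c=cam('wrist','w1.png');print(c['eye'],c['attitude'],c['fx'],proj(c,k),proj(c,k+17*n),proj(c,k-92*n),bot.read_state()['clock'])
```

```text
turn [ 0.001 -0.001 -0.001] shift m [ 0.     -0.0012  0.0001]
[358.79475701  45.46761442 350.69037142] [0.2369576  0.62098196 0.69769208 0.26731677] 275.3316491060345 [np.float64(318.77520741575427), np.float64(198.7994259067845)] [np.float64(318.64839134621195), np.float64(204.14045420203473)] [np.float64(319.2578410491431), np.float64(178.4726652567159)] 1.625
```

View pics/w1.png

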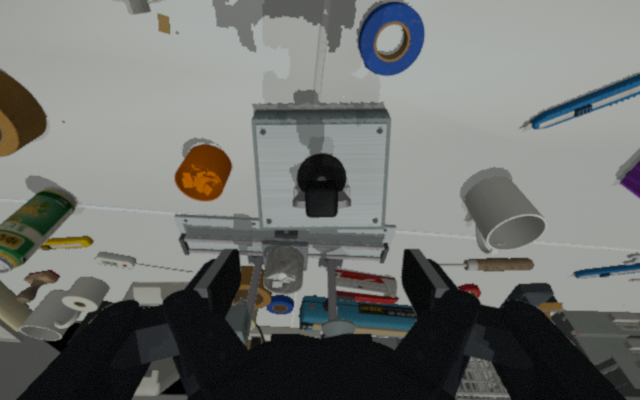

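The wrist view shows the knob block at about (321,203) with the boot at (322,172), about 3 px to the right of my prediction. Next I'll segment it.

Run:
```python
from h import *
c=cam('wrist')
g=cv2.cvtColor(c['frame'],7)[145:228,285:360]
for y in range(150,224,4):
    r=np.where(g[y-145]<40)[0]; print(y,(r.min()+285,r.max()+285) if len(r) else None,end='; ')
k=np.array([532,64,153.])
for a in(0,1): 
  for e in(-15,15):
    for f in(-15,15): print(np.round(proj(c,k+(17 if a else -17)*n+e*cy+f*cx)))
s=cam('scene');g=cv2.cvtColor(s['frame'],7)[200:260,305:350]
for y in range(206,256,3):
    r=np.where(g[y-200]<40)[0]; print(y,(r.min()+305,r.max()+305) if len(r) else None,end='; ')
print()
for f in(-17,17):print('scene',proj(s,k+f*n))
print(proj(s,k-92*n))
```

```text
150 None; 154 (np.int64(317), np.int64(325)); 158 (np.int64(307), np.int64(334)); 162 (np.int64(303), np.int64(338)); 166 (np.int64(300), np.int64(341)); 170 (np.int64(298), np.int64(343)); 174 (np.int64(297), np.int64(344)); 178 (np.int64(297), np.int64(344)); 182 (np.int64(298), np.int64(344)); 186 (np.int64(299), np.int64(343)); 190 (np.int64(301), np.int64(340)); 194 (np.int64(304), np.int64(336)); 198 (np.int64(305), np.int64(336)); 202 (np.int64(305), np.int64(336)); 206 (np.int64(305), np.int64(336)); 210 (np.int64(306), np.int64(335)); 214 (np.int64(307), np.int64(334)); 218 None; 222 None; [303. 180.]
[304. 208.]
[333. 180.]
[333. 208.]
[301. 188.]
[302. 220.]
[335. 188.]
[334. 220.]
206 None; 209 (np.int64(320), np.int64(322)); 212 (np.int64(316), np.int64(326)); 215 (np.int64(315), np.int64(328)); 218 (np.int64(316), np.int64(330)); 221 (np.int64(318), np.int64(329)); 224 (np.int64(321), np.int64(328)); 227 None; 230 None; 233 (np.int64(334), np.int64(334)); 236 (np.int64(326), np.int64(338)); 239 (np.int64(325), np.int64(342)); 242 (np.int64(324), np.int64(343)); 245 (np.int64(324), np.int64(341)); 248 (np.int64(327), np.int64(336)); 251 None; 254 None; 
scene [np.float64(324.49081716397586), np.float64(220.98965366183737)]
scene [np.float64(319.907562941664), np.float64(211.8935736892891)]
[np.float64(333.98462044510774), np.float64(239.8313739112671)]
```

Emit:
move_arm([
  [[0,0,0,0.002,0.001,0.04,0],[0,0,0,0.002,0.001,0.08,0],[0,0,0,0.002,0.001,0.105,0],[0,0,0,0.002,0.001,0.12,0],[0,0,0,0.002,0.001,0.13,0],[0,0,0,0.002,0.001,0.13,0],[0,0,0,0.002,0.001,0.13,100]],
], grip_force=50)

```text
clock: 2.6
tool_pos: [539.4, 66.8, 135.7]
tcp_rot: [0.217, -0.058, 0.974, 0.013]
wrist_force: [0.7, -0.1, 0.0]
width: 69.8
finger_force: 0.0
```

Run:
```python
from h import *
c=cam('wrist','w2.png');s=cam('scene')['frame'][165:300,270:450,::-1]
w=c['frame'][130:330,190:450,::-1]
cv2.imwrite('pics/a.png',np.hstack([cv2.resize(s,(500,375)),cv2.resize(w,(300,231)).copy() if 0 else cv2.copyMakeBorder(cv2.resize(w,(300,231)),0,144,0,0,0)]))
```

```text
(no output)
```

View pics/a.png

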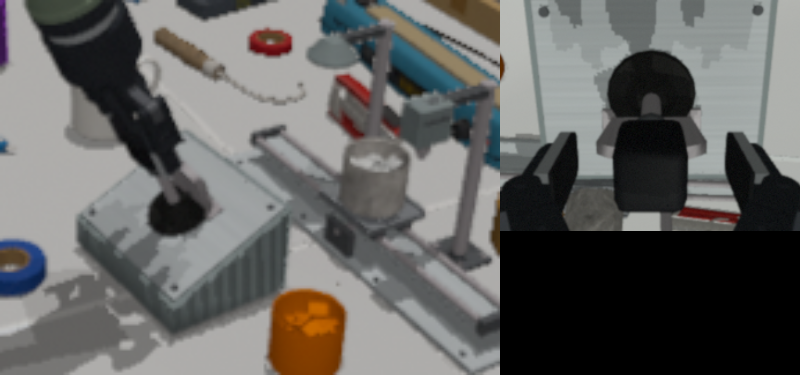

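The knob sits centred between the fingers, so I'll close.

Emit:
move_arm([
  [[0,0,0,0,0,0,200],[0,0,0,0,0,0,255],[0,0,0,0,0,0,255],[0,0,0,0,0,0,255],[0,0,0,0,0,0,255],[0,0,0,0,0,0,255]],
], grip_force=60)

```text
clock: 3.45
tool_pos: [539.2, 66.7, 135.4]
tcp_rot: [0.217, -0.058, 0.974, 0.013]
wrist_force: [-3.5, -0.8, 6.2]
width: 29.2
finger_force: 61.8
```

Emit:
move_arm([
  [[0,0,0,0,0,-0.003,255],[0,0,0,0,0,-0.006,255],[0,0,0,0,0,-0.009,255],[0,0,0,0,0,-0.012,255],[0,0,0,0,0,-0.014,255],[0,0,0,0,0,-0.014,255]],
])

```text
clock: 4.2
tool_pos: [533.2, 66.0, 147.6]
tcp_rot: [0.217, -0.057, 0.974, 0.013]
wrist_force: [4.7, 0.4, -4.3]
width: 29.4
finger_force: 60.3
```

Emit:
move_arm([
  [[0,0,0,0,0,-0.001,255],[0,0,0,0,0,-0.002,255],[0,0,0,0,0,-0.002,255]],
])

```text
clock: 4.58
tool_pos: [532.4, 65.9, 149.0]
tcp_rot: [0.217, -0.057, 0.974, 0.013]
wrist_force: [6.9, -0.1, -5.8]
width: 29.5
finger_force: 60.6
```

Run:
```python
from h import *
c=cam('wrist','w3.png');s=cam('scene','s3.png')['frame'][165:300,270:450,::-1]
w=c['frame'][130:330,190:450,::-1]
cv2.imwrite('pics/a3.png',np.hstack([cv2.resize(s,(300,225)),cv2.resize(w,(300,225)).copy()]))
st=bot.read_state();print(st['tool_pos'],st['wrist_force'],st['wrist_torque'])
```

```text
[532.44345572  65.9325208  149.05831784] [ 7.50093598  0.51197989 -5.99986782] [-0.18857862 -0.61459329  0.14611475]
```

View pics/a3.png

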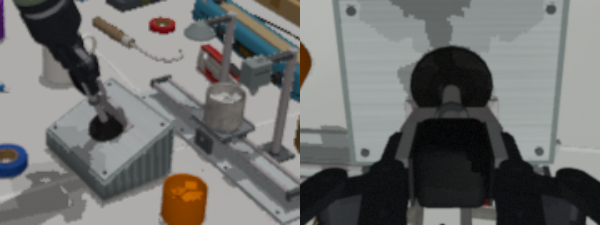

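Emit:
move_arm([
  [[-0.08,0,0,0,-0.007,0.0003,255],[-0.16,0,0,0,-0.0139,0.0011,255],[-0.24,0,0,0,-0.0207,0.0025,255],[-0.24,0,0,0,-0.0207,0.0025,255]],
])

```text
clock: 5.18
tool_pos: [536.0, 45.3, 146.7]
tcp_rot: [0.208, -0.082, 0.966, 0.131]
wrist_force: [7.2, 5.2, -3.3]
width: 29.2
finger_force: 62.3
```

```bash
cat >> h.py <<'E'
def tin(name,ref=None):
    # centre of tin top by template shift against first picture
    c=cam(name);z0=cv2.imread(f'pics/{name}1.png')
    return c,z0
def track(tag):
    c=cam('scene','s_%s.png'%tag);im=c['frame'][:,:,::-1];z=cv2.imread('pics/scene1.png')
    t=z[214:262,390:426]   # tin+shuttle patch
    r=cv2.matchTemplate(im[190:330,360:500],t,cv2.TM_CCOEFF_NORMED);_,v,_,m=cv2.minMaxLoc(r)
    x,y=m
    q=lambda a,b,d:(a-d)/(2*(a-2*b+d)) if 0<1 else 0
    dx=q(r[y,x-1],r[y,x],r[y,x+1]);dy=q(r[y-1,x],r[y,x],r[y+1,x])
    u,w=x+dx+360-390,y+dy+190-214
    p0=onz(c,405.5,219.5,106);p=onz(c,405.5+u,219.5+w,106)
    s=bot.read_state();print(tag,'score',round(v,3),'px',u,w,'moved mm',p-p0,'clk',s['clock'],'F',np.round(s['wrist_force'],1),s['tool_pos'])
E
python3 -c "
from h import *
track('l1')"
```

```text
l1 score 0.932 px 1.2697754 1.1248932 moved mm [-0.36737005 -6.23528679  0.        ] clk 5.225 F [ 7.5  3.8 -4.7] [536.01083795  45.48405907 146.80924276]
```

Emit:
move_arm([
  [[0,0,0,0,0,0,255],[0,0,0,0,0,0,255],[0,0,0,0,0,0,255],[0,0,0,0,0,0,255]],
])

```text
clock: 5.72
tool_pos: [536.0, 45.7, 146.9]
tcp_rot: [0.208, -0.083, 0.966, 0.13]
wrist_force: [6.8, 1.9, -5.8]
width: 29.2
finger_force: 62.2
```

```bash
python3 -c "
from h import *
track('l2')"
```

```text
l2 score 0.705 px 5.232239 4.3480988 moved mm [ -0.61296797 -24.15452241   0.        ] clk 5.775 F [ 5.7  2.3 -4.4] [535.96644624  45.71630391 146.86734516]
```

Emit:
move_arm([
  [[0,0,0,0,0,0,255],[0,0,0,0,0,0,255],[0,0,0,0,0,0,255],[0.08,0,0,0,0.007,0.0003,255],[0.16,0,0,0,0.0139,0.0011,255],[0.24,0,0,0,0.0207,0.0025,255],[0.24,0,0,0,0.0207,0.0025,255]],
])

```text
clock: 6.65
tool_pos: [532.2, 66.8, 149.1]
tcp_rot: [0.217, -0.059, 0.974, 0.012]
wrist_force: [6.0, -2.1, -5.9]
width: 29.0
finger_force: 62.6
```

Run:
```python
from h import *
track('l3')
s=cv2.imread('pics/s_l3.png')[175:295,370:490];c=cam('top','t3.png');t=cv2.imread('pics/t3.png')[130:190,345:420]
cv2.imwrite('pics/a4.png',np.hstack([cv2.resize(s,(450,450),interpolation=2),cv2.copyMakeBorder(cv2.resize(t,(350,280),interpolation=2),0,170,0,0,0)]))
```

```text
l3 score 0.482 px -22.88678 43.07428 moved mm [-162.74511458 -136.32409622    0.        ] clk 6.7 F [ 6.6 -0.4 -4.6] [532.28722919  66.59254813 149.13080539]
```

View pics/a4.png

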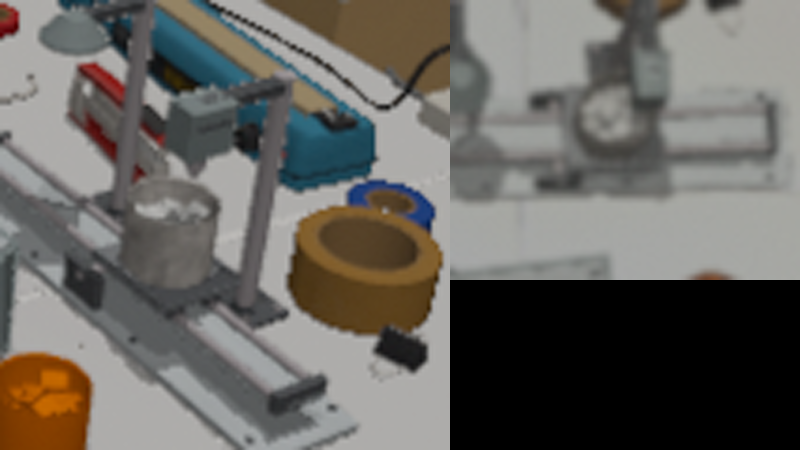

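The tin's top ellipse is centred at about (171,200) in the scaled crop and the nozzle tip at (195,175), so the tin has to go a bit further right. I'll measure the edges precisely.

```bash
cat >> h.py <<'E'
A0=np.array([756.4,208.3]);A1=np.array([769.4,-151.5])
def online(c,u,v):
    e,d=ray(c,u,v);M=np.stack([d[:2],-(A1-A0)],1);k=np.linalg.solve(M,A0-e[:2]);p=e+k[0]*d;return p
E
python3 - <<'E'
from h import *
c=cam('scene');g=cv2.cvtColor(c['frame'],7).astype(int)
print('nozzle rows, cols 412..432')
for y in range(208,226): print(y,*g[y,412:434])
print('tin rows, cols 398..434')
for y in range(232,250,3): print(y,*g[y,398:434])
E
```

```text
nozzle rows, cols 412..432
208 52 51 63 66 66 66 65 66 66 73 72 70 70 63 63 60 58 56 62 64 93 69
209 50 49 62 65 66 66 65 64 66 73 68 61 61 57 59 64 69 73 75 74 82 52
210 45 53 64 66 66 67 66 66 66 73 71 65 64 72 75 75 76 74 75 75 43 16
211 50 62 66 65 67 67 66 67 69 74 75 76 75 75 75 76 75 75 75 76 53 30
212 66 68 64 65 67 66 66 66 72 74 74 76 75 75 75 75 75 75 75 77 63 40
213 86 66 66 66 66 65 66 66 73 75 74 75 75 75 76 76 75 75 76 83 58 26
214 111 83 75 68 65 65 66 65 74 75 75 75 74 75 75 76 75 75 76 103 113 67
215 106 109 101 101 79 66 65 66 74 75 74 75 74 75 75 75 82 91 103 135 166 135
216 104 106 135 152 132 91 69 67 74 76 73 75 75 90 94 116 129 139 152 168 172 172
217 100 100 149 169 172 144 101 75 75 75 74 75 78 131 141 164 172 172 172 172 172 172
218 109 103 108 155 171 172 151 100 76 77 80 78 89 158 172 172 172 172 172 172 172 172
219 114 110 110 148 169 172 173 129 85 86 90 89 114 161 172 172 172 172 172 172 172 172
220 111 109 107 146 168 173 172 148 102 86 88 108 145 168 172 172 172 172 172 172 172 172
221 114 112 112 144 163 167 169 159 121 91 100 146 169 172 172 172 17
[... 485 characters left out ...]
 128 133 113 99 102 126 132 99 72 82 140 167 172 172 172 172
235 113 111 128 128 102 77 74 73 78 81 83 87 86 87 89 91 93 94 94 98 105 105 104 100 101 105 110 103 102 100 158 172 172 172 172 173
238 161 161 162 124 81 70 71 71 69 75 81 82 83 84 88 91 94 96 98 102 107 109 108 107 107 111 110 105 96 132 177 184 184 182 182 175
241 110 111 112 108 82 71 75 78 79 81 82 83 85 88 91 94 99 101 102 100 101 101 102 99 99 100 101 94 94 158 172 172 172 172 172 172
244 76 99 102 84 73 73 78 81 79 78 82 87 89 90 91 89 90 96 99 99 100 99 96 98 102 96 93 93 80 88 115 154 169 172 172 168
247 78 65 60 61 69 89 91 81 83 82 87 94 93 91 88 88 97 106 105 102 101 101 103 106 105 101 94 87 95 92 71 62 65 69 101 110
```

Run:
```python
from h import *
c=cam('scene')
print(online(c,421.4,221.5),online(c,414.2,239),online(c,414.9+1,239))
# edge bisector
for a,b,r in((401.1,427.0,238),(401.5,426.7,241)):
    d=ray(c,a,r)[1]+ray(c,b,r)[1];p=c['eye']+d*700;print(online(c,*proj(c,p)))
```

```text
[765.1978539  -35.19752569 135.18336488] [764.5960576  -18.54165585  71.87319437] [764.82261937 -24.81218853  75.62626169]
[764.54527802 -17.13623317  74.20008923]
[764.61086877 -18.95158326  65.76810977]
```

Emit:
move_arm([
  [[-0.08,0,0,0,-0.007,0.0003,255],[-0.16,0,0,0,-0.0139,0.0011,255],[-0.24,0,0,0,-0.0207,0.0025,255],[-0.24,0,0,0,-0.0207,0.0025,255],[-0.16,0,0,0,-0.0139,0.0011,255],[-0.08,0,0,0,-0.007,0.0003,255],[0,0,0,0,0,0,255],[0,0,0,0,0,0,255]],
])

```text
clock: 7.85
tool_pos: [532.2, 66.4, 149.2]
tcp_rot: [0.217, -0.059, 0.974, 0.012]
wrist_force: [5.4, -3.6, -3.2]
width: 29.3
finger_force: 63.7
```

```bash
cat >> h.py <<'E'
def gap(tag):
    c=cam('scene','g_%s.png'%tag);g=cv2.cvtColor(c['frame'],7).astype(int)
    print(bot.read_state()['clock'],bot.read_state()['tool_pos'])
    return c,g
E
python3 - <<'E'
from h import *
c,g=gap('1')
print('noz')
for y in range(217,224): print(y,*g[y,414:430])
print('tin')
for y in range(232,258,2): print(y,'L',*g[y,401:414],'R',*g[y,428:440])
E
```

```text
7.9 [532.24357982  66.21076216 149.2008609 ]
noz
217 149 169 172 144 102 74 75 74 75 75 78 131 141 165 172 172
218 108 156 171 172 151 100 75 77 81 79 89 158 172 172 172 172
219 109 148 169 172 173 128 84 86 90 88 114 161 172 173 172 172
220 107 146 169 172 172 148 102 86 89 107 146 168 172 172 172 173
221 118 151 169 172 172 161 122 90 100 147 169 172 172 173 172 172
222 148 167 172 172 172 173 155 133 140 166 173 172 172 172 172 172
223 153 166 166 167 168 168 169 169 171 172 172 172 172 172 172 172
tin
232 L 64 60 58 72 77 76 77 87 160 166 146 148 131 R 83 73 66 79 157 172 172 173 119 80 88 94
234 L 102 75 69 69 66 71 78 84 94 126 125 119 123 R 99 74 71 106 160 172 172 156 107 82 90 95
236 L 122 140 119 109 142 106 80 82 83 86 89 93 95 R 90 95 98 144 172 180 175 130 87 86 92 95
238 L 134 98 109 131 113 81 71 70 76 78 81 84 84 R 106 103 98 165 182 175 158 106 79 89 95 95
240 L 162 163 138 111 84 73 71 70 69 73 79 82 83 R 108 98 107 160 172 172 152 104 82 91 95 94
242 L 151 137 126 113 81 70 75 78 77 79 81 83 85 R 104 92 140 167 172 172 128 86 87 93 95 91
244 L 106 110 111 104 79 72 76 77 79 81 82 83 85 R 94 90 144 168 172 168 114 80 89 94 94 94
246 L 95 109 110 101 79 73 77 81 78 78 82 87 90 R 92 84 88 126 154 147 104 84 90 95 93 108
248 L 62 60 71 76 80 79 78 82 82 83 85 90 91 R 93 76 69 65 70 73 86 90 94 95 90 138
250 L 84 73 63 57 61 70 74 76 83 85 88 96 94 R 85 85 87 87 106 92 78 98 96 92 92 158
252 L 90 90 89 81 68 55 56 65 68 72 84 89 85 R 101 108 111 111 111 111 109 105 95 88 78 101
254 L 91 91 91 91 86 78 71 65 59 59 68 69 70 R 110 106 101 95 81 70 69 74 80 86 74 68
256 L 91 91 91 92 91 92 92 92 79 65 59 59 67 R 64 60 63 57 42 57 77 85 82 71 74 76
```

Run:
```python
from h import *
c=cam('scene')
N=online(c,421.4,221.5);print(N)
for a,b,r in((404.3,430.7,240),(404.4,429.9,242),(404.7,429.8,244)):
    d=ray(c,a,r)[1]+ray(c,b,r)[1];p=c['eye']+d*700;P=online(c,*proj(c,p));print(P,N[1]-P[1])
# image direction of the vertical through the tin
print(proj(c,[764.9,-28,52]),proj(c,[764.9,-28,106]),proj(c,[765.1,-35,52]),proj(c,[765.1,-35,106]),proj(c,[765.1,-35,132]))
```

```text
[765.1978539  -35.19752569 135.18336488]
[765.04119359 -30.86165032  76.11153252] -4.335875375101068
[765.03525813 -30.69737507  69.71586391] -4.500150622879573
[765.08806823 -32.15899614  64.28231037] -3.0385295573228177
[np.float64(415.5679115383333), np.float64(247.04933576504723)] [np.float64(418.1201344414958), np.float64(229.82762662499044)] [np.float64(417.25865286675435), np.float64(248.4198226736109)] [np.float64(419.8626131921622), np.float64(231.1438432322767)] [np.float64(421.1597075593595), np.float64(222.5382683306466)]
```

Emit:
move_arm([
  [[-0.08,0,0,0,-0.007,0.0003,255],[-0.16,0,0,0,-0.0139,0.0011,255],[-0.16,0,0,0,-0.0139,0.0011,255],[-0.08,0,0,0,-0.007,0.0003,255],[0,0,0,0,0,0,255],[0,0,0,0,0,0,255],[0,0,0,0,0,0,255]],
])

```text
clock: 8.82
tool_pos: [532.3, 66.0, 149.2]
tcp_rot: [0.216, -0.058, 0.974, 0.013]
wrist_force: [5.9, -0.8, -3.5]
width: 29.5
finger_force: 64.2
```

Run:
```python
from h import *
c,g=gap('2');N=online(c,421.4,221.5)
for y in range(236,256,2): print(y,'L',*g[y,401:412],'R',*g[y,426:437])
z=cv2.imread('pics/g_1.png')
b=c['frame'][:,:,::-1]
# relative motion by template of tin side 
t=z[232:250,404:431];r=cv2.matchTemplate(b[225:262,396:445],t,cv2.TM_CCOEFF_NORMED);_,v,_,m=cv2.minMaxLoc(r);x,y=m
q=lambda a,b,d:(a-d)/(2*(a-2*b+d))
print(v,x-8+q(r[y,x-1],r[y,x],r[y,x+1]),y-7+q(r[y-1,x],r[y,x],r[y+1,x]))
t=cam('top','t4.png')
a=cv2.resize(t['frame'][135:180,350:410,::-1],None,fx=8,fy=8,interpolation=2);s=cv2.resize(b[180:270,380:450],(350,450),interpolation=2)
cv2.imwrite('pics/a5.png',np.hstack([cv2.resize(a,(440,330)),cv2.resize(s,(257,330))]))
```

```text
8.875 [532.31005425  66.01883067 149.24214085]
236 L 122 141 120 109 160 172 126 85 84 88 92 R 114 116 97 80 78 85 110 168 175 130 87
238 L 133 98 110 131 144 148 103 74 75 78 81 R 108 106 107 105 101 100 136 165 158 106 79
240 L 163 162 138 111 104 100 80 70 68 69 75 R 99 102 109 107 104 97 145 168 152 104 83
242 L 163 158 155 152 151 109 73 73 73 72 75 R 107 107 110 109 99 107 160 172 128 86 87
244 L 115 112 111 111 111 84 70 74 78 79 79 R 101 100 103 101 92 127 164 168 115 79 90
246 L 94 109 110 111 99 76 72 76 77 79 78 R 98 98 96 93 91 109 150 147 103 83 91
248 L 61 59 77 100 95 80 73 77 81 80 79 R 101 99 93 94 84 64 68 73 86 91 93
250 L 85 71 62 58 61 70 74 76 81 84 82 R 106 103 98 92 82 74 102 91 80 100 100
252 L 90 90 89 82 66 56 57 66 70 70 80 R 107 100 95 99 102 109 111 111 111 111 90
254 L 91 91 91 91 86 78 72 64 59 59 66 R 81 83 76 102 112 111 110 108 102 97 86
0.8342588543891907 1.1959498 0.61595464
```

View pics/a5.png

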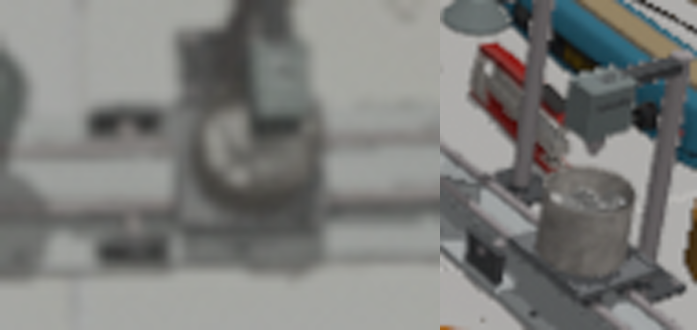

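Run:
```python
from h import *
c=cam('scene');t=cam('top')
N=online(c,421.4,221.5)
for a,b,r in((405.96,431.55,242),(405.84,431.04,244)):
    d=ray(c,a,r)[1]+ray(c,b,r)[1];p=c['eye']+d*700;P=online(c,*proj(c,p));print(P,N[1]-P[1])
T=lambda x,y:(349.5+x/7.333,134.5+y/7.333)
for z in(170,190,200):print('head',onz(t,*T(277.5,80),z))
print('tin',onz(t,*T(257,150),106))
print('nozzle scene onz',onz(c,421.3,222.3,132))
```

```text
[765.24496788 -36.50149569  73.24187559] 1.3039699930893676
[765.24373144 -36.46727481  66.92555057] 1.2697491130704748
head [773.7169952 -30.638436  170.       ]
head [766.91948622 -27.62887609 190.        ]
head [763.52073173 -26.12409614 200.        ]
tin [757.59282482 -28.80759469 106.        ]
nozzle scene onz [766.15992007 -34.20347901 132.        ]
```

The scene view puts the tin about 1.3 mm from the nozzle, and the top view about 1.2 mm. That's within tolerance, so I'll lower the knob and let go.

Emit:
move_arm([
  [[0,0,0,0,0,0.005,255],[0,0,0,0,0,0.01,255],[0,0,0,0,0,0.015,255],[0,0,0,0,0,0.015,255],[0,0,0,0,0,0.015,160],[0,0,0,0,0,0.015,60],[0,0,0,0,0,0.015,0],[0,0,0,0,0,0.015,0],[0,0,0,0,0,0.015,0],[0,0,0,0,0,0.015,0]],
])

```text
clock: 10.28
tool_pos: [538.4, 66.7, 135.5]
tcp_rot: [0.216, -0.057, 0.975, 0.013]
wrist_force: [1.1, 1.1, -0.1]
width: 85.1
finger_force: 0.0
```

Emit:
move_arm([
  [[0,0,0,0,0,-0.02,0],[0,0,0,0,0,-0.05,0],[0,0,0,0,0,-0.09,0],[0,0,0,0,0,-0.13,0],[0,0,0,0,0,-0.13,0],[0,0,0,0,0,-0.13,0]],
])

```text
clock: 11.02
tool_pos: [483.5, 60.2, 252.7]
tcp_rot: [0.216, -0.057, 0.975, 0.013]
wrist_force: [0.1, -0.3, -0.2]
width: 85.4
finger_force: 0.0
```

Run:
```python
from h import *
w=cam('wrist')['frame'][:,:,::-1];c,g=gap('3')
for y in(242,244): print(y,'L',*g[y,401:412],'R',*g[y,426:437])
z=cv2.imread('pics/scene1.png')[195:260,300:360];f=cv2.imread('pics/g_3.png')[195:260,300:360]
print('knob diff',np.abs(z.astype(int)-f).mean())
R_=lambda a:cv2.resize(a,(277,300),interpolation=2)
cv2.imwrite('pics/a6.png',np.hstack([R_(z),R_(f),cv2.resize(w[130:260,250:390],(240,300))]))
```

```text
11.125 [483.05426154  60.25945725 251.41690987]
242 L 161 156 154 152 148 105 71 72 73 72 73 R 105 107 109 107 98 94 156 171 126 85 86
244 L 115 111 109 109 110 82 69 73 77 78 79 R 100 99 101 101 91 114 160 166 113 78 88
knob diff 4.223760683760684
```

View pics/a6.png

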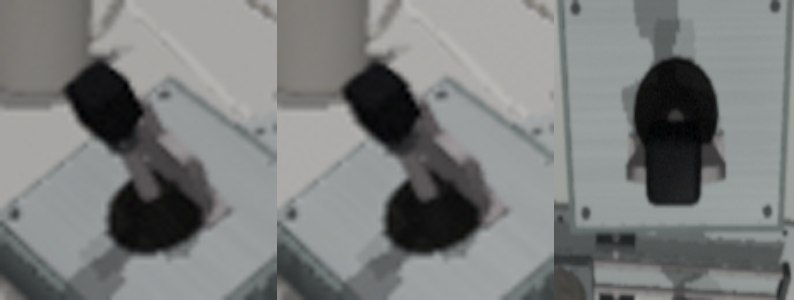

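The knob is back in its starting position with the stick centred, and the tin hasn't moved noticeably since the stop.

```bash
python3 -c "
from station import job
print(job.finish_job())"
```

```text
the job is handed in; nothing more can be done
None
```

The job is handed in: my last measurements put the tin about 1 to 2 mm from straight under the coder's nozzle, with the stick centred, the knob dropped back in its latch and the arm clear; the hand-in gave no pass/fail verdict.

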